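# Press the tension knob onto the reel's D-shaft

### The arm

A 6-joint arm with a two-finger parallel gripper is mounted at the origin on the work surface. World frame = base frame: x ahead of the robot, y to its left, z up, the work surface at z = 0. Lengths are in m, angles in rad, forces in N, time in s.
With the tool pointing down it reaches from about 0.3 to 0.75 m from the base axis. Payload 8.5 kg.
Tool frame: the origin (TCP) lies at the very end of the fingers, on their centre line; the grasp point (between the pads) lies 19 mm behind it; z points along the fingers, y is the line along which they close (so a half turn about z gives the same grasp; the last joint's range is limited). The gripper opens to 85 mm and grips with 20 to 120 N. Pads are 22 mm wide; open, the fingers measure 114 mm over their backs; the gripper's body (76 mm by 85 mm) begins 54 mm behind the grasp point. The pads swing forward as they close: fully open they stand 13 mm farther back than shut.
Start: joints at [1.1, 0.381, 1.297, -0, 1.464, -0.215], TCP at [0.139, 0.532, 0.231] pointing down, gripper open.
Joint ranges: [-3.11, 3.11], [-0.89, 2.33], [0.22, 2.48], [-1.42, 4.56], [0.17, 2.85], [-2.88, 2.88]. Speed limits (rad/s): [2.39, 2.39, 3.14, 3.14, 3.14, 3.14].

### API

Orientations are given as a rotation vector (axis times angle).
In Python, from workcell import ctrl gives the robot as it stands. The module is installed in compiled form; this text tells all that it offers.
- The arm moves only by the shell command python3 -m pendant 'ROWS' [FORCE]. ROWS is JSON, a list of rows, each a list of 5 numbers: the closure, from -1 (fully open) to 1 (shut), so that 0 is half open, then the shift along the tool's x, y, z in mm, then the turn about the tool's z in degrees. In form: [[claw, dx, dy, dz, spin], ...]. A call has 1 to 8 rows; each row shifts and turns the commanded pose from where the row before left it, along the tool's axes as they then stand; what a row does not reach is not made up. A row lasts 1/12 s, in which the tool goes at most 41.7 mm and 7.16 degrees, less where a joint would pass 70% of its speed; a pose out of reach is approached as far as the arm can. A call is refused whole if a number of a shift passes 41.7 or a number of a turn 7.16, either way. A call with a gripper value outside its range is refused whole. The fingers move at their own pace and stop on an object; FORCE is the grip in N (left out, the last holds). Time passes only in rows, so rows that do not move let the fingers close. It gives the time, the measured TCP pose, the force, the opening and the grip force at its end, in the units of the state.
- ctrl.read_state(): the state, without advancing time (a new reading comes with each control period).
- ctrl.grab_frame(name): name is "scene" or "top"; returns a dict with "image" (480x640x3 uint8, blue, green, red), "intrinsics" (3x3 intrinsics, pixels), "k1" (the pictures are not rectified: a ray, as slopes to the right and down, at radius r is drawn at 1 + k1 r^2 times it, then the intrinsics apply), "origin" and "rotation" of the camera in the world. Camera axes: x right, y up, looking along -z (the intrinsics and any distortion apply to the point x, -y, -z); pixel columns grow to the right and rows downward; lengths in m; the calibration is good to about 2 mm. A picture is of the moment at which its call begins. There is no depth.
- ctrl.close_job(): hands the job in; it is judged then, once.
Trained networks look in a picture, given as the dict that the camera call returned (one of the last four; its "shot" number tells which), for a name from the list of things; names that differ only in an ending like _2 or _b are one class to them, and where a whole thing is asked for, a point or a joint stands for the part that bears it (a point fixed in the world has none). Each returns a list of dicts, best first, with "score" (0 to 1); they miss things now and then, are a little off and sometimes report something else, mostly with a low value. They report only what shows in the picture. A call takes as long as a camera call. They do not tell look-alikes from the thing itself.
- ctrl.boxes_of(thing, picture): "centre" ([x, y, z] in m, in world coordinates, good to about 4 mm: the middle of the surface that is visible of it).
- ctrl.masks_of(thing, picture): "mask" (480x640 bool, what is visible of it).
The state is a dict: "time": time; "joints": joint angles; "joint_velocities": joint speeds; "joint_efforts": joint torques, N m; "position": TCP position; "tool_rot": TCP orientation; "wrist_force": force on the tool from outside, world axes, zero at the start; "moment": the same for the moment, N m; "finger_gap": finger opening in m; "finger_force": force on a finger pad.
Only numpy, scipy, OpenCV 4.12 (cv2) and the standard library are available. Lean on these libraries where they do the work, as an engineer would, in place of code of your own. Each camera call takes 0.05 s, during which the arm holds its last target. There are 200 camera calls.

### The job

Lift the lid of the reel case by its tab until it rests open on its stop. Then take the tension knob out of the tin tray, turn it so that the flat in its bore matches the flat on the reel's D-shaft, push it fully home against the spring plate, and finish while still holding it pressed down there: do not let go. Leave the other parts and the oil bottle where they are.

Things in the scene. Friction and masses are not known exactly. Their poses are not given: they have to be found in the camera images.
- case: Grey box fixed to the table, 140 mm (its x, front to back) by 150 mm by 75 mm high, closed by a hinged lid; the reel lies inside. Origin under its centre; its front (-x) with the lid's tab faces the robot within 0.2 rad.
- lid (a joint): Hinge of the case lid: 0 closed, 1.9 rad (109 deg) fully open on its stop. The lid is light (150 g) and swings freely: let go below about 1.5 rad it falls shut, beyond 1.6 rad it falls open onto the stop and stays there.
- lid_hinge (a point): Fixed point on the lid's hinge line, mid-width, on the far top rim of the case, 75 mm above the table. y axis along the hinge line, x axis from the front of the case to its back, z up.
- lid_tab (a point): Grip point on the lid's metal lift tab: with the lid shut at x -167 mm, z +5 mm in the frame of lid_hinge. The tab, 14 mm wide (along the hinge line), 10 mm thick, stands 40 mm out from the middle of the lid's front edge; this point is 25 mm out. Fingers pinch its two sides from above; it turns between them as the lid swings up.
- knob_center (a point): Centre of the dark pewter tension knob (about 60 g, 34 mm high), 17 mm above its underside; it stands upright in the tray. Ribbed round cap 36 mm in diameter, 22 to 34 mm above the underside: grip here, across the knob's y; narrower skirt (31 mm) below. A nib 8 mm wide stands out 8 mm past the cap on the knob's +x side. z up.
- knob_nib (a point): Point on the knob's nib, 22 mm from the knob's axis along its +x, 28 mm above its underside; axes as the knob. In the knob's underside is a D-shaped bore 22 mm deep, 7.8 mm in radius, with its flat on the nib's side, 3.8 mm from the axis.
- tray: Shallow tin tray, fixed, 220 by 260 mm, walls 12 mm high, floor 3 mm thick; origin under its centre.
- reel: Brass fly reel, 92 mm in diameter, fixed face up in the case; origin under its centre, its face 34 mm above that, z up. On the face stand the D-shaft in the middle, a steel pip 36 mm out along +x (on the shaft flat's side) and a round handle 8 mm high, 38 mm out along -x.
- shaft_tip (a point): Top centre of the reel's upright D-shaft; its x axis points to the flat. The shaft is 14 mm in diameter, its flat 3 mm from the axis, the top 3 mm narrower as a lead-in. The knob goes on only with its nib over the pip, its x as this x within about 0.1 rad. Fully home, the knob's underside is 20 mm and its centre 3 mm below this point.
- plate (a joint): Travel of the round spring plate (28 mm in diameter) at the foot of the shaft: 0 when up (its top 15 mm below the shaft tip), 0.005 m pressed fully down on its stop. The spring needs about 4 N to start and 10 N at the stop, and lifts the knob again if it is not kept pressed.
- side_plate: Bystander: black plastic reel side plate, a disc 70 mm in diameter, 11 mm high with its boss, in the tray; origin under its centre.
- guide: Bystander: chrome level-wind guide, a bar with two end blocks, 66 mm long, 18 mm high, in the tray; origin under its centre.
- oil: Bystander: small amber oil bottle, 34 mm in diameter, 70 mm high, standing on the tiles behind; origin under its centre.
Mind the look-alikes: they are no part of the job. Several things look just like the case: the one meant starts farthest to the robot's left. Of the things that look like the part that bears knob_center, the smaller one is meant.

How it is judged:
By the outcome, as a careful person would: the job done as asked, in the order asked, and still so for the second after the job is handed in, while the arm keeps its last pose, push and grip.
It also fails if it takes over 54 s, if anything falls off the work surface, if the arm or the gripper's body presses on something with over 40 N, if the wrist force passes 120 N, or if a joint passes its speed limit or range.

## Working session

There is one attempt and no reset: what is moved stays moved. The work goes in short steps, Python scripts to look and compute and a shell command to move; the robot and the scene stay as the last step left them, time stands still between calls to the robot, and variables do not carry over. Pictures are saved under pics/ and viewed, at most 10 in all, crops included, and the job is handed in when it is done.

```bash
mkdir -p pics
cat > h.py <<'E'
import numpy as np, cv2
from scipy.spatial.transform import Rotation as R
from workcell import ctrl
def ray(f,u,v):
    K=np.array(f["intrinsics"]); 
    xd=(u-K[0,2])/K[0,0]; yd=(v-K[1,2])/K[1,1]
    x,y=xd,yd
    for _ in range(20):
        s=1+f["k1"]*(x*x+y*y); x,y=xd/s,yd/s
    return np.array(f["origin"]), np.array(f["rotation"])@np.array([x,-y,-1])
def at_z(f,u,v,z):
    o,d=ray(f,u,v); return o+d*(z-o[2])/d[2]
def proj(f,p):
    K=np.array(f["intrinsics"]); c=np.array(f["rotation"]).T@(np.array(p)-np.array(f["origin"]))
    x,y=c[0]/-c[2],-c[1]/-c[2]; s=1+f["k1"]*(x*x+y*y)
    return np.array([K[0,0]*x*s+K[0,2],K[1,1]*y*s+K[1,2]])
E
python3 - <<'E'
from h import *
np.set_printoptions(precision=4,suppress=True)
for n in("scene","top"):
    f=ctrl.grab_frame(n); cv2.imwrite(f"pics/{n}0.png",f["image"])
    print(n,np.array(f["origin"]),-np.array(f["rotation"])[:,2])
    for t in("case","lid_tab","knob_center","knob_nib","tray","side_plate","guide","oil","reel"):
        for b in ctrl.boxes_of(t,f)[:4]: print(t,round(b["score"],2),np.array(b["centre"]),proj(f,b["centre"]).round())
print(ctrl.read_state())
E
```

```text
Traceback (most recent call last):
IndexError: too many indices for array: array is 1-dimensional, but 2 were indexed
```

```bash
sed -i 's/np.array(f\["rotation"\])/R.from_rotvec(f["rotation"]).as_matrix()/' h.py
python3 - <<'E'
from h import *
np.set_printoptions(precision=4,suppress=True)
for n in("scene","top"):
    f=ctrl.grab_frame(n); cv2.imwrite(f"pics/{n}0.png",f["image"])
    print(n,np.array(f["origin"]),-R.from_rotvec(f["rotation"]).as_matrix()[:,2])
    for t in("case","lid_tab","knob_center","knob_nib","tray","side_plate","guide","oil","reel"):
        for b in ctrl.boxes_of(t,f)[:4]: print(t,round(b["score"],2),np.array(b["centre"]),proj(f,b["centre"]).round())
print(ctrl.read_state())
E
```

```text
scene [1.0369 0.6664 0.6505] [-0.4436 -0.712  -0.5442]
case 0.76 [ 0.4855 -0.3968  0.0718] [293. 175.]
case 0.72 [ 0.5428 -0.145   0.0773] [329. 227.]
lid_tab 0.63 [ 0.4629 -0.4141  0.0802] [298. 167.]
lid_tab 0.55 [ 0.5268 -0.1774  0.0827] [327. 215.]
knob_center 0.79 [0.612  0.114  0.0323] [376. 331.]
knob_center 0.72 [0.7728 0.1148 0.0483] [290. 361.]
knob_nib 0.76 [0.6117 0.1074 0.0356] [374. 327.]
knob_nib 0.62 [0.7617 0.0194 0.0391] [268. 328.]
knob_nib 0.57 [0.7731 0.1178 0.0476] [291. 363.]
tray 0.81 [0.5951 0.1529 0.0048] [398. 353.]
side_plate 0.67 [0.5272 0.2166 0.0112] [456. 357.]
guide 0.76 [0.6343 0.2271 0.0103] [407. 388.]
oil 0.81 [0.7616 0.0178 0.044 ] [268. 325.]
reel 0.32 [ 0.5184 -0.1832  0.082 ] [329. 213.]
reel 0.21 [ 0.5418 -0.1446  0.0777] [330. 226.]
top [ 0.3483 -0.0791  1.4974] [ 0.1714  0.014  -0.9851]
case 0.97 [ 0.4588 -0.4147  0.0801] [489. 287.]
case 0.75 [ 0.5164 -0.1875  0.0812] [390. 265.]
lid_tab 0.97 [ 0.4561 -0.4278  0.0871] [496. 288.]
lid_tab 0.76 [ 0.5161 -0.1902  0.0844] [391. 265.]
knob_center 0.72 [0.7625 0.1028 0.0525] [265. 169.]
knob_cen
[... 169 characters left out ...]
0042] [254. 246.]
side_plate 0.64 [0.5184 0.2167 0.0109] [221. 272.]
guide 0.6 [ 0.5133 -0.1923  0.084 ] [392. 266.]
guide 0.45 [0.6265 0.2266 0.0157] [217. 228.]
oil 0.61 [0.7564 0.0052 0.0463] [306. 171.]
{'time': 1.05, 'joints': array([ 1.0997,  0.3806,  1.2974, -0.    ,  1.4636, -0.2153]), 'joint_velocities': array([0.0001, 0.0006, 0.0003, 0.0003, 0.0011, 0.0005]), 'joint_efforts': array([ -0.0011, -44.8327, -23.1454,  -0.0002,   0.0005,   0.    ]), 'position': array([0.1392, 0.5321, 0.2313]), 'tool_rot': array([0.4007, 3.1159, 0.    ]), 'wrist_force': array([ 0.2252, -0.411 ,  0.4568]), 'moment': array([ 0.0385, -0.0352, -0.036 ]), 'finger_force': 0.0, 'finger_gap': 0.08523804444205009}
```

View pics/scene0.png

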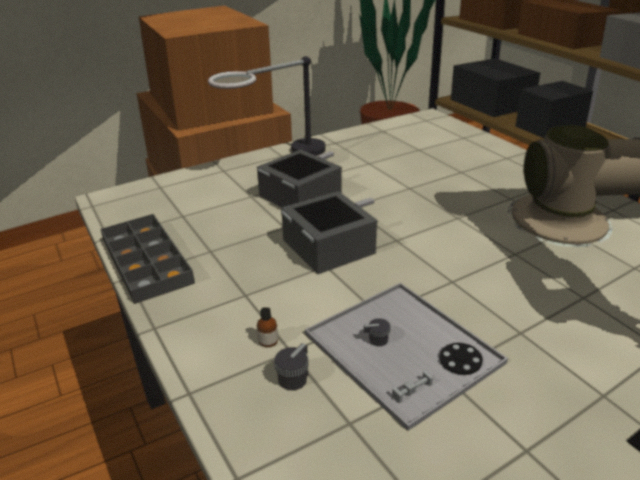

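View pics/top0.png

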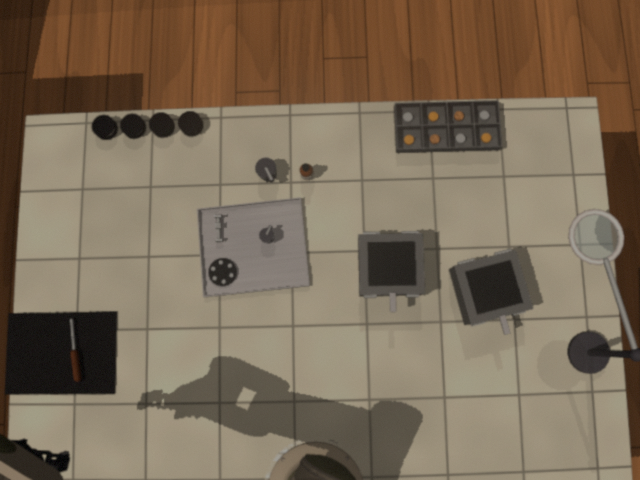

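Run:
```python
import cv2,numpy as np
t=cv2.imread("pics/top0.png");s=cv2.imread("pics/scene0.png")
r=lambda im,x,y,w,h:cv2.resize(im[y:y+h,x:x+w],(400,300),interpolation=cv2.INTER_CUBIC)
g=np.vstack([np.hstack([r(t,340,225,120,90),r(t,245,218,40,30)]),np.hstack([r(s,270,180,120,90),r(s,350,310,60,45)])])
cv2.imwrite("pics/c0.png",g)
```

```text
(no output)
```

View pics/c0.png

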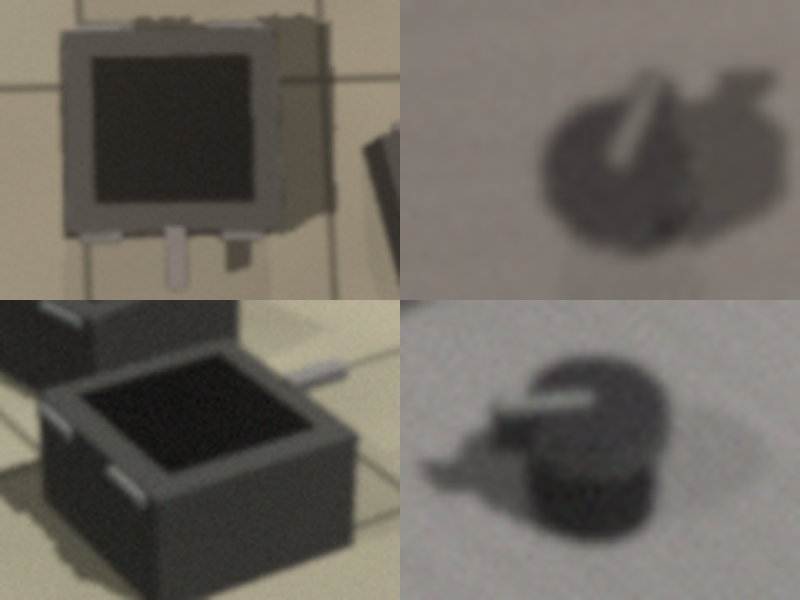

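```bash
cat > m.py <<'E'
from h import *
np.set_printoptions(precision=4,suppress=True)
import sys
f=ctrl.grab_frame("top");g=ctrl.grab_frame("scene")
E
python3 - <<'E'
from m import *
T=lambda X,Y:(340+X/3.3333,225+Y/3.3333)
for n,(X,Y),z in [("tl",(62,30),.08),("tr",(272,28),.08),("bl",(66,236),.08),("br",(280,236),.08),("tabbase",(176,230),.085),("tabend",(177,290),.085)]: print(n,at_z(f,*T(X,Y),z))
S=lambda X,Y:(270+X/3.3333,180+(Y-300)/3.3333)
for n,(X,Y),z in [("tabbase",(292,380),.085),("tabend",(344,366),.085),("front-left",(352,434),.08),("backleft",(155,490),.08),("backright",(42,398),.08),("frontright",(222,342),.08)]: print("S",n,at_z(g,*S(X,Y),z))
k=[at_z(f,267,235,.037),at_z(f,270.5,225.5,.036),at_z(g,379.9,324.6,.037),at_z(g,364.6,326.5,.036)]
print(k,[np.arctan2(*(b-a)[[1,0]]) for a,b in (k[:2],k[2:])],[np.hypot(*(b-a)[:2]) for a,b in (k[:2],k[2:])])
for n,q in(("top",f),("scene",g)):
    for b in ctrl.masks_of("knob_center",q)[:3]:
        ys,xs=np.nonzero(b["mask"]); print(n,b["score"],xs.mean(),ys.mean(),xs.min(),xs.max(),ys.min(),ys.max())
    for b in ctrl.masks_of("lid_tab",q)[:3]:
        ys,xs=np.nonzero(b["mask"]); print(n,"lid",b["score"],xs.mean(),ys.mean(),xs.min(),xs.max(),ys.min(),ys.max())
E
```

```text
tl [ 0.5918 -0.1181  0.08  ]
tr [ 0.5891 -0.2649  0.08  ]
bl [ 0.448  -0.1163  0.08  ]
br [ 0.4439 -0.2634  0.08  ]
tabbase [ 0.4497 -0.1917  0.085 ]
tabend [ 0.4088 -0.1908  0.085 ]
S tabbase [ 0.4512 -0.1795  0.085 ]
S tabend [ 0.4132 -0.1769  0.085 ]
S front-left [ 0.4535 -0.1119  0.08  ]
S backleft [ 0.5853 -0.1216  0.08  ]
S backright [ 0.5896 -0.2523  0.08  ]
S frontright [ 0.4556 -0.2545  0.08  ]
[array([0.6029, 0.1013, 0.037 ]), array([0.6262, 0.0928, 0.036 ]), array([0.6019, 0.1093, 0.037 ]), array([0.6252, 0.0986, 0.036 ])] [np.float64(-0.3511290389441387), np.float64(-0.43290579892544895)] [np.float64(0.024751336487646446), np.float64(0.025613900054510662)]
top 0.87 266.30444964871197 169.327868852459 255 276 158 182
top 0.75 266.6875 234.56730769230768 259 274 225 242
top lid 0.7 391.5133611179211 264.52537386614364 359 424 233 311
top lid 0.68 493.22476840565577 288.12847391516334 454 532 251 334
scene 0.63 292.4445318646735 366.4901652242329 274 308 344 390
scene 0.56 377.45611015490533 331.4716006884682 363 390 318 346
scene lid 0.79 330.3010676156584 214.85195729537367 283 376 191 241
scene lid 0.75 300.91918636613525 167.41341396371632 258 341 150 187
```

```bash
A="[0,-12.4,-29.8,0,0]"
python3 -m pendant '[[-1,0,0,0,-6.6],[-1,0,0,0,-6.6],[-1,-12.4,-29.8,0,0],[-1,-12.4,-29.8,0,0],[-1,-12.4,-29.8,0,0],[-1,-12.4,-29.8,0,0],[-1,-12.4,-29.8,0,0],[-1,-12.4,-29.8,0,0]]' 20 >/dev/null
python3 -m pendant '[[0,-12.4,-29.8,0,0],[0,-12.4,-29.8,0,0],[0,-12.4,-29.8,0,0],[0,-12.4,-29.8,0,0],[0,-12.4,-29.8,0,0],[0,-12.4,-29.8,0,0],[0,-12.4,-29.8,0,0],[0,-12.4,-29.8,0,0]]' >/dev/null
python3 -m pendant '[[0.2,-12.4,-29.8,0,0],[0.2,-12.4,-29.8,0,0],[0.2,-12.4,-29.8,0,0],[0.2,-12.4,-29.8,0,0],[0.2,-12.4,-29.8,0,0],[0.2,-12.4,-29.8,10,0],[0.2,-12.4,-29.8,20,0],[0.2,-12.4,-29.8,20,0]]'
python3 - <<'E'
from m import *
cv2.imwrite("pics/c1raw_t.png",f["image"]);cv2.imwrite("pics/c1raw_s.png",g["image"])
s=ctrl.read_state();print(s["time"],s["position"],s["tool_rot"],s["finger_gap"])
p=s["position"]
pt,ps=proj(f,p).round().astype(int),proj(g,p).round().astype(int);print(pt,ps)
r=lambda im,c:cv2.resize(im[c[1]-50:c[1]+50,c[0]-50:c[0]+50],(400,400),interpolation=cv2.INTER_CUBIC)
for im,c in((f["image"],pt),(g["image"],ps)): im[c[1],c[0]]=(0,0,255)
cv2.imwrite("pics/c1.png",np.hstack([r(f["image"],pt),r(g["image"],ps)]))
E
```

```text
time: 3.35
position: [0.3958, -0.1322, 0.1811]
tool_rot: [0.041, 3.139, -0.002]
wrist_force: [0.8, 0.9, 0.7]
finger_gap: 0.034
finger_force: 0.0
3.45 [ 0.3956 -0.1332  0.1789] [-0.0455 -3.1381 -0.0024] 0.03396114941685517
[370 317] [395 165]
```

View pics/c1.png

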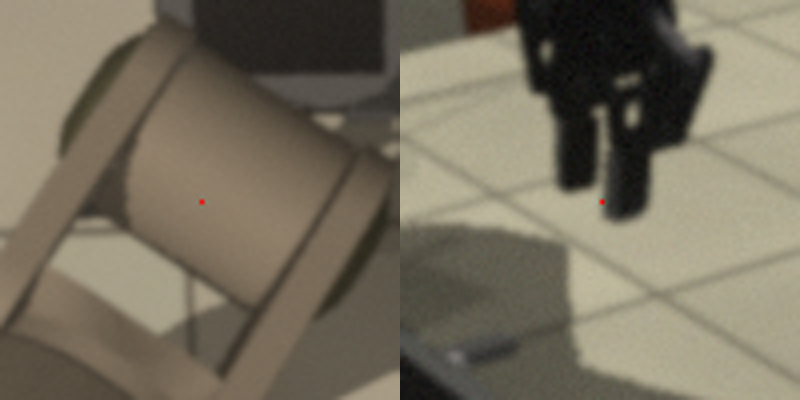

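```bash
cat > fit.py <<'E'
from m import *
from scipy.optimize import minimize
a=np.linspace(0,2*np.pi,40)
def knobpts(x,y,yaw,z0):
    P=[]
    cyl=lambda r,z1,z2:[np.c_[r*np.cos(a),r*np.sin(a),0*a+z] for z in(z1,z2)]
    body=np.vstack(cyl(15.5,0,22)); cap=np.vstack(cyl(18,22,34))
    nib=np.array([[u,v,w] for u in(10,26) for v in(-4,4) for w in(22,34)])
    c,s=np.cos(yaw),np.sin(yaw); M=np.array([[c,-s,0],[s,c,0],[0,0,1]])
    return [(q/1000)@M.T+[x,y,z0] for q in(body,cap,nib)]
def sil(fr,parts,S=4):
    m=np.zeros((480*S,640*S),np.uint8)
    for q in parts:
        u=np.array([proj(fr,p) for p in q]); h=cv2.convexHull(((u+.5)*S).astype(np.float32))
        cv2.fillConvexPoly(m,h.astype(np.int32),1)
    return m
def fit(fr,mask,x0,z0,S=4):
    big=cv2.resize(mask.astype(np.uint8),None,fx=S,fy=S,interpolation=cv2.INTER_NEAREST)
    def cost(p):
        m=sil(fr,knobpts(p[0]/1000,p[1]/1000,p[2]/20,z0))
        return -(m&big).sum()/max(1,(m|big).sum())
    best=min((minimize(cost,[x0[0]*1e3,x0[1]*1e3,x0[2]*20+d],method="Nelder-Mead",options=dict(initial_simplex=np.array([[x0[0]*1e3,x0[1]*1e3,x0[2]*20+d]])+np.array([[0,0,0],[6,0,0],[0,6,0],[0,0,6]]),xatol=.05,fatol=1e-4)) for d in(-5,3)),key=lambda r:r.fun)
    return best.x*[.001,.001,.05],-best.fun
E
python3 - <<'E'
from fit import *
for n,q in(("top",f),("scene",g)):
    b=[b for b in ctrl.masks_of("knob_center",q) if np.hypot(*(np.argwhere(b["mask"]).mean(0)[::-1]-proj(q,[.603,.105,.03])))<12]
    if not b: print(n,"none");continue
    print(n,b[0]["score"],fit(q,b[0]["mask"],(.603,.105,-.4),.003))
cv2.imwrite("pics/c1s.png",cv2.resize(g["image"][130:280,250:450],(800,600),interpolation=cv2.INTER_CUBIC))
for b in ctrl.masks_of("lid_tab",g)[:3]:
    ys,xs=np.nonzero(b["mask"]); print("lid",b["score"],xs.mean(),ys.mean(),xs.min(),xs.max(),ys.min(),ys.max())
print(at_z(f,391.5,264.5,.08), at_z(f,393,311.5,.085))
E
```

```text
top 0.79 (array([ 0.625,  0.143, -1.15 ]), np.float64(-0.0))
scene 0.97 (array([ 0.625,  0.065, -0.25 ]), np.float64(-0.0))
lid 0.73 330.5602367688022 214.5800835654596 282 376 191 241
[ 0.5182 -0.1918  0.08  ] [ 0.4099 -0.1906  0.085 ]fit.py:21: RuntimeWarning: overflow encountered in scalar negative
  return -(m&big).sum()/max(1,(m|big).sum())
```

View pics/c1s.png

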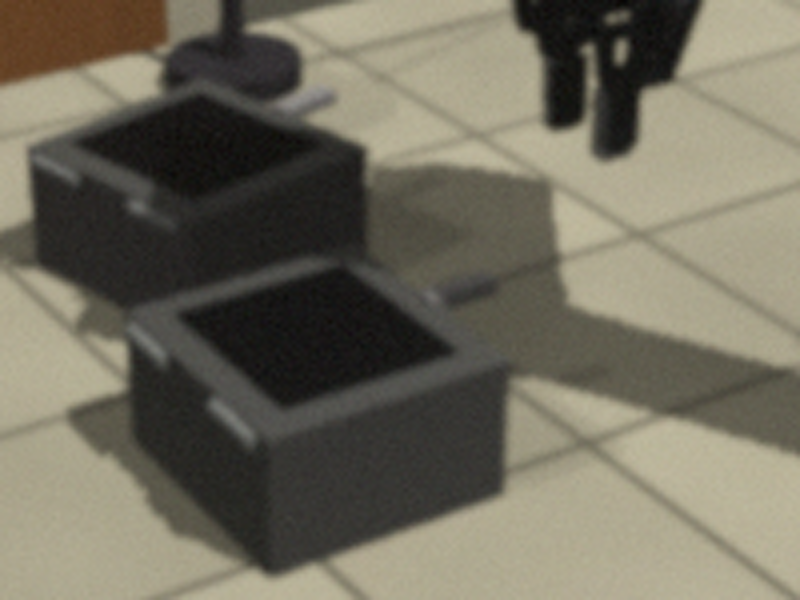

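```bash
sed -i 's/return -(m&big).sum()/return -float((m\&big).sum())/;s/max(1,(m|big).sum())/max(1,int((m|big).sum()))/' fit.py
python3 - <<'E'
from fit import *
for n,q in(("top",f),("scene",g)):
    b=[b for b in ctrl.masks_of("knob_center",q) if np.hypot(*(np.argwhere(b["mask"]).mean(0)[::-1]-proj(q,[.603,.105,.03])))<12]
    if not b: print(n,"none");continue
    for z in (.003,0.008): print(n,b[0]["score"],z,fit(q,b[0]["mask"],(.603,.105,-.4),z))
for n,p in(("bl_back",(318,273.2)),("fr_left",(375.7,252.5)),("bk_right",(283.2,239.2))): print(n,at_z(g,*p,0))
for z in(.075,.08,.085):
  print(z)
  for n,p in(("bl_back",(318,239.2)),("fr_left",(376.2,222)),("bk_right",(282.5,212.5))): print(n,at_z(g,*p,z))
E
```

```text
top none
scene 0.85 0.003 (array([ 0.6039,  0.1087, -0.5151]), np.float64(0.9388040438804044))
scene 0.85 0.008 (array([ 0.6074,  0.1131, -0.589 ]), np.float64(0.9361520392910527))
bl_back [ 0.5881 -0.1149  0.    ]
fr_left [ 0.4492 -0.113   0.    ]
bk_right [ 0.5873 -0.2635  0.    ]
0.075
bl_back [ 0.583  -0.1201  0.075 ]
fr_left [ 0.4516 -0.1123  0.075 ]
bk_right [ 0.592  -0.2489  0.075 ]
0.08
bl_back [ 0.5869 -0.1133  0.08  ]
fr_left [ 0.4567 -0.1055  0.08  ]
bk_right [ 0.5958 -0.2409  0.08  ]
0.085
bl_back [ 0.5909 -0.1065  0.085 ]
fr_left [ 0.4618 -0.0987  0.085 ]
bk_right [ 0.5997 -0.2329  0.085 ]
```

```bash
python3 -m pendant '[[-0.2,-9.5,-18.7,10,0],[-0.2,-9.5,-18.7,15,0],[-0.2,-9.6,-18.7,15,0],[-0.2,0,0,0,0],[-0.2,0,0,0,0]]'
python3 - <<'E'
from m import *
c=(g["image"][110:260,290:450]); cv2.imwrite("pics/c2.png",cv2.resize(c,(640,600),interpolation=cv2.INTER_CUBIC))
E
```

```text
time: 4.32
position: [0.4223, -0.1871, 0.1409]
tool_rot: [-0.041, -3.14, -0.002]
wrist_force: [0.4, 0.9, 0.5]
finger_gap: 0.0512
finger_force: 0.0
```

View pics/c2.png

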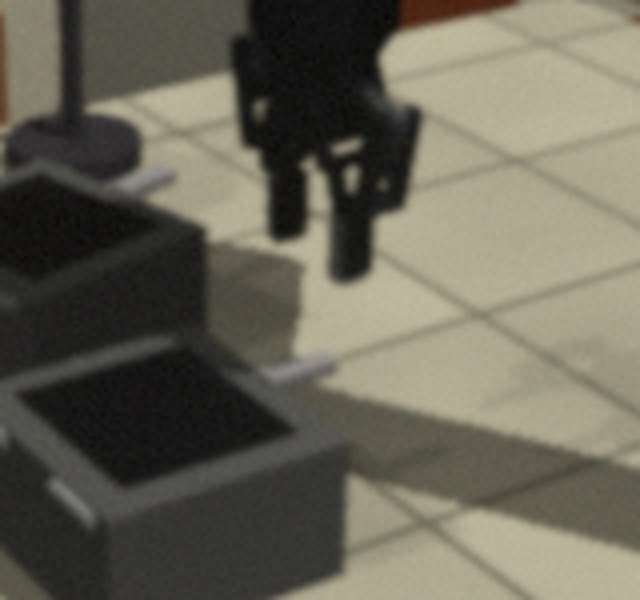

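```bash
python3 -m pendant '[[-0.2,0,-3,26,0],[-0.2,0,0,26,0],[-0.2,0,0,26,0],[-0.2,0,0,0,0]]'; python3 -m pendant '[[1,0,0,0,0],[1,0,0,0,0],[1,0,0,0,0],[1,0,0,0,0],[1,0,0,0,0]]' 25
python3 - <<'E'
from m import *
print(proj(g,[.4223,-.19,.08]))
c=(g["image"][130:280,270:430]); cv2.imwrite("pics/c3.png",cv2.resize(c,(640,600),interpolation=cv2.INTER_CUBIC))
E
```

```text
time: 4.75
position: [0.4206, -0.1882, 0.0609]
tool_rot: [-0.039, -3.137, -0.006]
wrist_force: [-2.0, -0.1, -0.8]
finger_gap: 0.0512
finger_force: 0.0
time: 5.17
position: [0.423, -0.1895, 0.065]
tool_rot: [0.039, 3.139, -0.001]
wrist_force: [1.6, 5.5, 5.8]
finger_gap: 0.0137
finger_force: 27.0
[366.0482 200.5107]
```

View pics/c3.png

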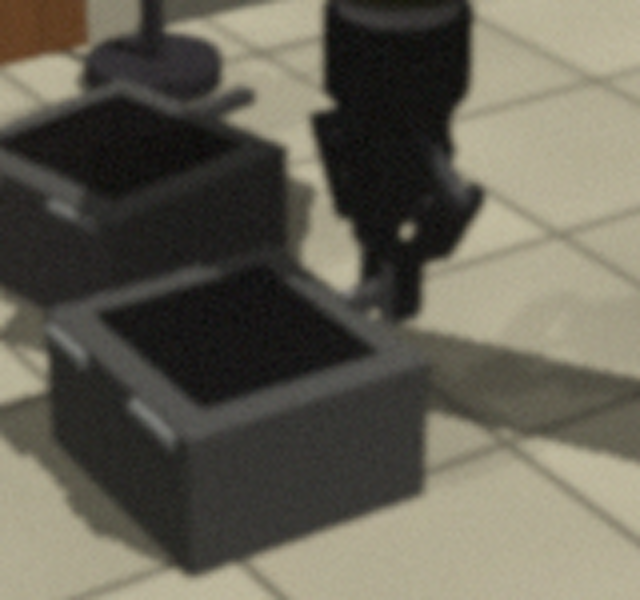

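```bash
python3 -m pendant '[[1,-1.7,0,-19.1,0],[1,-3.8,0,-18.8,0],[1,-6,0,-18.3,0],[1,-8.1,0,-17.4,0],[1,-10,0,-16.4,0],[1,-11.8,0,-15.2,0],[1,-13.5,0,-13.7,0]]'; python3 -m pendant '[[1,-14.9,0,-12,0],[1,-16.2,0,-10.3,0],[1,-17.4,0,-8.2,0]]'
```

```text
time: 5.85
position: [0.4769, -0.19, 0.1841]
tool_rot: [-0.039, -3.141, -0.003]
wrist_force: [2.2, 3.7, -5.7]
finger_gap: 0.0132
finger_force: 26.1
time: 6.1
position: [0.5254, -0.1906, 0.2146]
tool_rot: [-0.038, -3.141, -0.004]
wrist_force: [-0.4, 7.6, -1.6]
finger_gap: 0.0135
finger_force: 26.5
```

```bash
python3 -m pendant '[[1,-18.1,0,-6.4,0],[1,-18.7,0,-4.1,0],[1,-19.2,0,-2,0],[1,-19.1,0,0.2,0],[1,-19.1,0,2.5,0],[1,-10,0,2,0],[1,0,0,0,0]]'
python3 - <<'E'
from m import *
c=(g["image"][100:280,250:490]); cv2.imwrite("pics/c4.png",cv2.resize(c,(800,600),interpolation=cv2.INTER_CUBIC))
E
```

```text
time: 6.68
position: [0.6317, -0.1919, 0.2224]
tool_rot: [0.034, 3.138, 0.006]
wrist_force: [0.7, 13.4, 6.3]
finger_gap: 0.0134
finger_force: 30.3
```

View pics/c4.png

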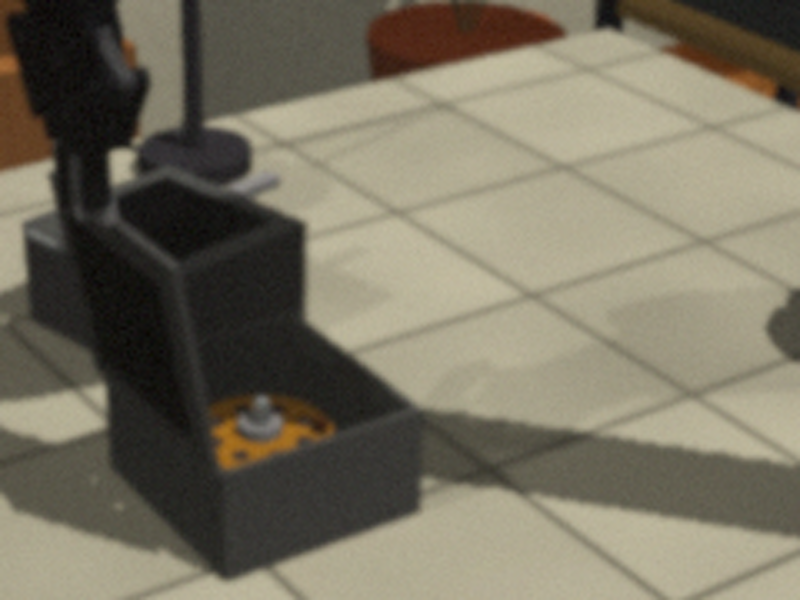

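```bash
python3 -m pendant '[[0,0,0,0,0],[-0.2,0,0,0,0],[-0.2,0,0,-15,0],[-0.2,0,0,-25,0],[-0.2,0,20,-20,0],[-0.2,3,30,0,0],[-0.2,5,33,0,0],[-0.2,5,33,0,0]]' >/dev/null;  python3 -m pendant '[[-0.2,5,33,0,0],[-0.2,5,33,0,0],[-0.2,5,33,0,0],[-0.2,5,33,0,0],[-0.2,0,33,0,0],[-0.2,0,0,0,0]]'
python3 - <<'E'
from fit import *
print(ctrl.read_state()["joints"])
cv2.imwrite("pics/t5.png",f["image"]);cv2.imwrite("pics/s5.png",g["image"])
r=lambda im,x,y,w,h:cv2.resize(im[y:y+h,x:x+w],(400,300),interpolation=cv2.INTER_CUBIC)
F,G=f["image"],g["image"]
cv2.imwrite("pics/c5.png",np.vstack([np.hstack([r(F,350,220,100,75),r(F,370,245,48,36)]),np.hstack([r(G,270,190,120,90),r(G,300,210,60,45)])]))
for n,q in(("top",f),("scene",g)):
    for t in("reel","shaft_tip"):
        for b in ctrl.boxes_of(t,q)[:3]: print(n,t,b["score"],b["centre"],proj(q,b["centre"]))
E
```

```text
time: 7.95
position: [0.6032, 0.0911, 0.2816]
tool_rot: [0.033, 3.14, 0.002]
wrist_force: [0.3, 0.2, 0.2]
finger_gap: 0.0514
finger_force: 0.0
[-0.0505  0.463   1.0202 -0.0005  1.6573 -1.5975]
top reel 0.7 [0.5183, -0.1858, 0.0443] [387.8403 266.3651]
top shaft_tip 0.63 [0.6346, 0.2286, 0.0177] [216.3298 225.0422]
top shaft_tip 0.58 [0.5204, -0.1908, 0.0407] [389.8062 265.6075]
scene reel 0.58 [0.5232, -0.1859, 0.0444] [326.8535 229.0137]
scene shaft_tip 0.7 [0.5251, -0.1869, 0.0473] [325.7998 227.8652]
scene shaft_tip 0.43 [0.5633, -0.1533, 0.0582] [318.149  235.9493]
```

View pics/c5.png

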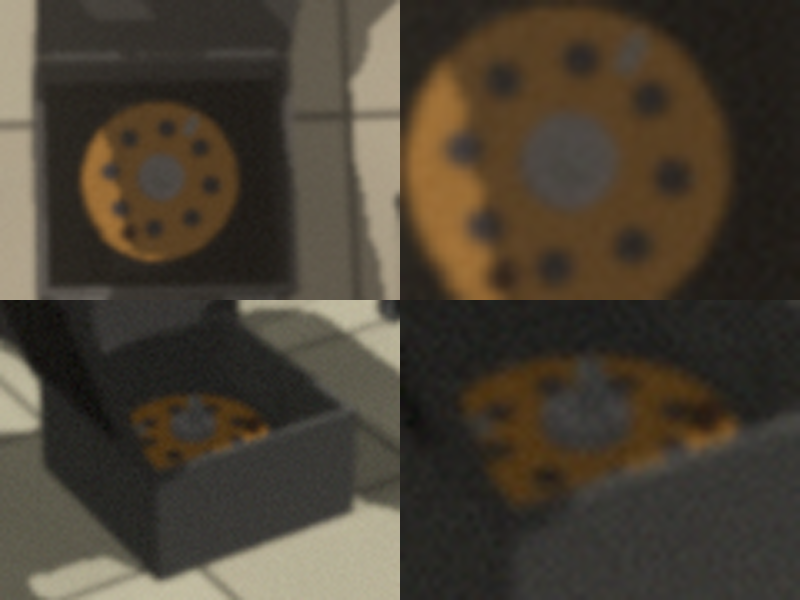

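```bash
cat > fit2.py <<'E'
from fit import *
def both(zc=.003,x0=(.603,.105,-.4)):
    for n,q in(("top",f),("scene",g)):
        b=[b for b in ctrl.masks_of("knob_center",q) if np.hypot(*(np.argwhere(b["mask"]).mean(0)[::-1]-proj(q,[x0[0],x0[1],zc+.02])))<15]
        if not b: print(n,"none");continue
        print(n,b[0]["score"],fit(q,b[0]["mask"],x0,zc))
E
python3 - <<'E'
from fit2 import *
both()
I=cv2.GaussianBlur(f["image"],(3,3),0)[225:305,355:430].astype(int)
m=((I[...,2]-I[...,0])>35).astype(np.uint8)
c=max(cv2.findContours(m,0,1)[0],key=cv2.contourArea); h=cv2.convexHull(c)
e=cv2.fitEllipse(h); u=np.array(e[0])+[355,225]; print("ellipse",u,e[1],at_z(f,*u,.037),at_z(f,*u,.040))
p=at_z(f,397.8,251.2,.039);q=at_z(f,382.5,278.4,.045);s=at_z(f,390.4,264.4,.042);o=at_z(f,*u,.037)
print(p,q,s,np.hypot(*(p-q)[:2]),"yaw",np.arctan2(*(p-q)[[1,0]]),np.arctan2(*(p-o)[[1,0]]),np.hypot(*(p-o)[:2]),np.hypot(*(q-o)[:2]))
for z in(.053,.056,.059,.062):print("S tip",at_z(g,328.5,219.3,z))
print("S plate",at_z(g,328,227.3,.042))
E
```

```text
top none
scene 0.75 (array([ 0.6041,  0.1073, -0.4544]), np.float64(0.904340220837433))
ellipse [388.9994 265.0071] (39.04602813720703, 39.870338439941406) [ 0.5223 -0.1892  0.037 ] [ 0.522 -0.189  0.04 ]
[ 0.5546 -0.2114  0.039 ] [ 0.49  -0.172  0.045] [ 0.5231 -0.1922  0.042 ] 0.07564594623049953 yaw -0.5467022245095698 -0.6009953096117937 0.039172343423122244 0.03659311932870591
S tip [ 0.507  -0.2054  0.053 ]
S tip [ 0.5097 -0.201   0.056 ]
S tip [ 0.5123 -0.1966  0.059 ]
S tip [ 0.515  -0.1923  0.062 ]
S plate [ 0.5155 -0.1938  0.042 ]
```

```bash
python3 -m pendant '[[-0.5,0,14,30,0],[-0.5,0,0,35,6],[-0.5,0,0,35,6],[-0.5,0,0,35,6],[-0.5,0,0,35,6],[-0.5,0,0,35,0],[-0.5,0,0,0,0],[-0.5,0,0,0,0]]'
```

```text
time: 9.12
position: [0.6041, 0.1002, 0.0751]
tool_rot: [-0.691, -3.062, 0.001]
wrist_force: [-0.6, 1.0, 0.8]
finger_gap: 0.0642
finger_force: 0.0
```

```bash
python3 -m pendant '[[-0.5,2.1,4.5,20,0],[-0.5,0,0,20,0],[-0.5,0,0,15,0],[-0.5,0,0,9,0],[-0.5,0,0,0,0],[-0.5,0,0,0,0]]';python3 -m pendant '[[0.3,0,0,0,0],[0.6,0,0,0,0],[1,0,0,0,0],[1,0,0,0,0],[1,0,0,0,0],[1,0,0,0,0]]' 60
```

```text
time: 9.62
position: [0.6054, 0.1053, 0.0133]
tool_rot: [0.691, 3.062, 0.001]
wrist_force: [-0.5, 0.2, 0.0]
finger_gap: 0.0638
finger_force: 0.0
time: 10.12
position: [0.6051, 0.1054, 0.0132]
tool_rot: [0.692, 3.062, 0.001]
wrist_force: [-1.2, -0.4, 6.5]
finger_gap: 0.0339
finger_force: 58.9
```

```bash
python3 -m pendant '[[1,0,0,-10,0],[1,0,0,-25,0],[1,0,0,-35,0],[1,0,0,-35,0],[1,0,0,-5,0],[1,0,0,0,0]]'
python3 - <<'E'
from fit2 import *
p=ctrl.read_state()["position"];c=proj(g,p).astype(int);print(p,c)
cv2.imwrite("pics/s6.png",g["image"])
cv2.imwrite("pics/c6.png",cv2.resize(g["image"][c[1]-45:c[1]+30,c[0]-50:c[0]+50],(800,600),interpolation=cv2.INTER_CUBIC))
E
```

```text
time: 10.62
position: [0.6054, 0.1054, 0.1249]
tool_rot: [0.691, 3.059, 0.002]
wrist_force: [-0.4, -0.4, -1.3]
finger_gap: 0.0342
finger_force: 59.7
[0.6039 0.1054 0.1211] [379 282]
```

View pics/c6.png

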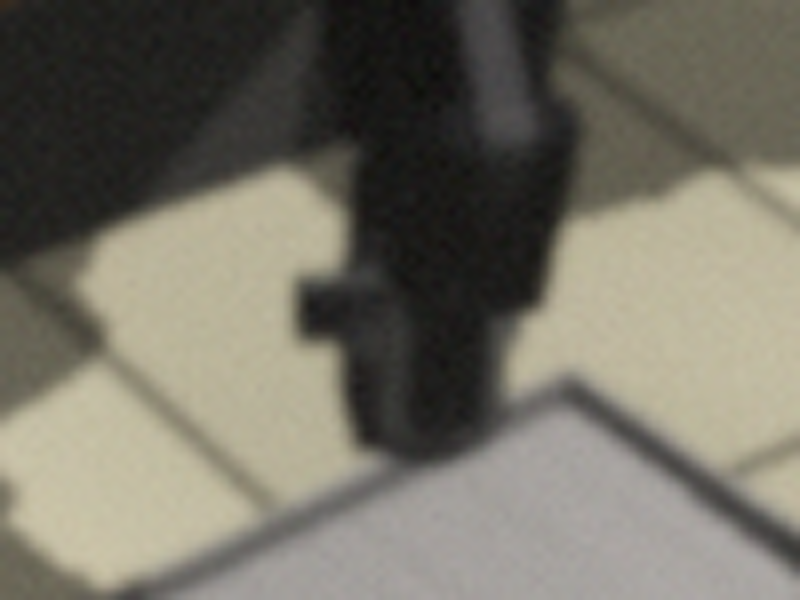

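Run:
```python
from fit2 import *
P=[]
for _ in range(6):
    ctrl.grab_frame("scene"); P.append(ctrl.read_state()["position"])
P=np.array(P);print(P.mean(0),P.std(0))
x,y,z=P.mean(0)
for e in(-4,0,4):
  for yaw in(-.34,-.44,-.54):
    X=x+e/1000*np.cos(.444);Y=y-e/1000*np.sin(.444)
    b,c,n=knobpts(X,Y,yaw,z-.010)
    U=lambda q:np.array([proj(g,p) for p in q])
    ub,un=U(b),U(n); T=lambda p:((p-[329,237])*8).round()
    print(e,yaw,"skirt x",T(np.array([ub[:,0].min(),0]))[0],T(np.array([ub[:,0].max(),0]))[0],"bottom y",T(np.array([0,ub[:,1].max()]))[1],"nib xmin,ytop,ybot",T(un.min(0)),T(un[un[:,0].argsort()[:4]].max(0)))
```

```text
[0.604  0.1054 0.1205] [0.0002 0.     0.0003]
-4 -0.34 skirt x 343.0 506.0 bottom y 458.0 nib xmin,ytop,ybot [292. 265.] [305. 350.]
-4 -0.44 skirt x 343.0 506.0 bottom y 458.0 nib xmin,ytop,ybot [291. 262.] [300. 342.]
-4 -0.54 skirt x 343.0 506.0 bottom y 458.0 nib xmin,ytop,ybot [292. 259.] [296. 335.]
0 -0.34 skirt x 323.0 486.0 bottom y 460.0 nib xmin,ytop,ybot [272. 266.] [284. 352.]
0 -0.44 skirt x 323.0 486.0 bottom y 460.0 nib xmin,ytop,ybot [271. 263.] [279. 344.]
0 -0.54 skirt x 323.0 486.0 bottom y 460.0 nib xmin,ytop,ybot [271. 260.] [275. 336.]
4 -0.34 skirt x 303.0 465.0 bottom y 461.0 nib xmin,ytop,ybot [251. 268.] [263. 353.]
4 -0.44 skirt x 303.0 465.0 bottom y 461.0 nib xmin,ytop,ybot [251. 265.] [258. 346.]
4 -0.54 skirt x 303.0 466.0 bottom y 461.0 nib xmin,ytop,ybot [251. 262.] [255. 338.]
```

Run:
```python
from m import *
for nm,q,c in(("t5",f,(389.8,264.6)),("s5",g,(328,224))):
    I=cv2.imread(f"pics/{nm}.png").astype(float); I=cv2.resize(I,None,fx=4,fy=4,interpolation=cv2.INTER_CUBIC)
    D=cv2.GaussianBlur(I[...,2]-I[...,0],(9,9),0)
    x0,y0=int((c[0]-25)*4),int((c[1]-25)*4); W=D[y0:y0+200,x0:x0+200]
    cc=W[98:104,98:104].mean()
    if nm=="t5":
        for th in(18,25,32,40):
            m=(W>th).astype(np.uint8); h=cv2.convexHull(max(cv2.findContours(m,0,1)[0],key=cv2.contourArea)); e=cv2.fitEllipse(h)
            u=(np.array(e[0])+[x0,y0]+.5)/4-.5; print("reel th",th,u,np.array(e[1])/4,at_z(f,*u,.037))
        print("exp diam",[np.linalg.norm(proj(f,[.5225+a,-.19+b,.037])-proj(f,[.5225-a,-.19-b,.037])) for a,b in((.046,0),(0,.046))])
    for th in(15,22,30):
        n,l,st,ce=cv2.connectedComponentsWithStats((W<th).astype(np.uint8))
        k=l[100,100]; u=(ce[k]+[x0,y0]+.5)/4-.5
        print(nm,"plate th",th,k,u,st[k,2:4]/4,st[k,4]/16,(st[k,:2]+[x0,y0])/4,at_z(q,*u,.045))
```

```text
reel th 18 [389.1366 264.9255] [41.0042 41.7633] [ 0.5225 -0.1896  0.037 ]
reel th 25 [389.1027 264.9439] [40.253 40.987] [ 0.5225 -0.1895  0.037 ]
reel th 32 [389.0478 265.0015] [39.5118 40.4254] [ 0.5223 -0.1893  0.037 ]
reel th 40 [388.9666 264.9954] [38.8072 39.7538] [ 0.5224 -0.1891  0.037 ]
exp diam [np.float64(38.410280663028054), np.float64(38.63461185391729)]
t5 plate th 15 5 [389.7292 263.8517] [9.5  9.75] 70.3125 [385.5 259.5] [ 0.5241 -0.1905  0.045 ]
t5 plate th 22 6 [389.7571 263.8778] [10.5  10.75] 87.875 [385. 259.] [ 0.524  -0.1905  0.045 ]
t5 plate th 30 6 [389.7511 263.881 ] [11.5  11.75] 103.625 [384.5 258.5] [ 0.524  -0.1905  0.045 ]
s5 plate th 15 1 [327.1626 222.3007] [50. 50.] 1914.0625 [303. 199.] [ 0.5089 -0.2079  0.045 ]
s5 plate th 22 1 [327.3122 222.3367] [50. 50.] 2006.0625 [303. 199.] [ 0.5087 -0.2076  0.045 ]
s5 plate th 30 1 [327.3833 222.6166] [50. 50.] 2103.125 [303. 199.] [ 0.5092 -0.2066  0.045 ]
```

```bash
python3 -m pendant '[[1,0,0,0,5.5],[1,34.1,-20.4,0,0],[1,34.1,-20.4,0,0],[1,-19,-31.8,0,0],[1,-19,-31.8,0,0],[1,-19,-31.8,0,0],[1,-19,-31.8,0,0]]' 70 >/dev/null;python3 -m pendant '[[1,-19,-31.8,0,0],[1,-19,-31.8,0,0],[1,-19,-31.8,0,0],[1,-19,-31.8,0,0],[1,0,0,10,0],[1,0,0,10,0],[1,0,0,0,0],[1,0,0,0,0]]'
python3 - <<'E'
from m import *
cv2.imwrite("pics/s7.png",g["image"])
s=ctrl.read_state();print(s["position"],s["tool_rot"],s["wrist_force"],s["moment"],s["joints"])
E
```

```text
time: 12.47
position: [0.5241, -0.1897, 0.1009]
tool_rot: [-0.836, -3.026, -0.001]
wrist_force: [0.0, 0.6, -0.5]
finger_gap: 0.0335
finger_force: 69.8
[ 0.5246 -0.1898  0.1019] [0.836  3.0281 0.    ] [ 0.2045 -0.6635 -1.4808] [ 0.0137 -0.0332 -0.014 ] [-0.5594  0.52    1.47    0.0001  1.1515 -1.5915]
```

```bash
python3 -m pendant '[[1,0,0,10,0],[1,0,0,10,0],[1,0,0,5,0],[1,0,0,0,0]]'; for i in 1; do python3 -m pendant '[[1,0,0,3,0],[1,0,0,0,0]]';python3 -m pendant '[[1,0,0,3,0],[1,0,0,0,0]]'; done
```

```text
time: 12.9
position: [0.5237, -0.1902, 0.0749]
tool_rot: [-0.837, -3.025, -0.001]
wrist_force: [0.1, 0.0, -0.8]
finger_gap: 0.0333
finger_force: 69.8
time: 13.07
position: [0.5243, -0.1908, 0.0731]
tool_rot: [-0.838, -3.027, -0.0]
wrist_force: [0.0, 0.6, -1.1]
finger_gap: 0.0336
finger_force: 69.8
time: 13.23
position: [0.5243, -0.1908, 0.0703]
tool_rot: [-0.838, -3.027, -0.0]
wrist_force: [0.5, 0.2, -1.3]
finger_gap: 0.0337
finger_force: 69.8
```

```bash
for i in 1 ; do python3 -m pendant '[[1,0,0,3,0],[1,0,0,0,0]]' | grep -E "posi|wrist"; python3 -m pendant '[[1,0,0,3,0],[1,0,0,0,0]]'| grep -E "posi|wrist";python3 -m pendant '[[1,0,0,2,0],[1,0,0,0,0]]'| grep -E "posi|wrist"; done
```

```text
position: [0.5243, -0.1908, 0.0672]
wrist_force: [0.3, 1.1, -1.5]
position: [0.5242, -0.1908, 0.0641]
wrist_force: [-0.7, 0.9, -0.6]
position: [0.5244, -0.1908, 0.0624]
wrist_force: [-0.1, -0.4, -0.6]
```

```bash
for i in 1 ; do python3 -m pendant '[[1,0,0,2,0],[1,0,0,0,0]]' | grep -E "posi|wrist"; python3 -m pendant '[[1,0,0,2,0],[1,0,0,0,0]]'| grep -E "posi|wrist";python3 -m pendant '[[1,0,0,2,0],[1,0,0,0,0]]'| grep -E "posi|wrist"; done; python3 -c "
from h import *
print(ctrl.read_state()['moment'])"
```

```text
position: [0.5244, -0.1908, 0.0607]
wrist_force: [-1.5, 1.0, 3.8]
position: [0.5244, -0.1909, 0.0589]
wrist_force: [-2.4, 2.4, 6.3]
position: [0.5244, -0.1909, 0.0572]
wrist_force: [-3.1, 1.3, 8.3]
[ 0.25021156  0.56474131 -0.00072027]
```

```bash
for i in 1 ; do python3 -m pendant '[[1,0,0,1,0],[1,0,0,0,0]]' | grep -E "posi|wrist"; python3 -m pendant '[[1,0,0,1,0],[1,0,0,0,0]]'| grep -E "posi|wrist";python3 -m pendant '[[1,0,0,0.7,0],[1,0,0,0,0]]'| grep -E "posi|wrist"; done; python3 -c "
from h import *
print(ctrl.read_state()['moment'])"
```

```text
position: [0.5245, -0.1909, 0.0571]
wrist_force: [-5.5, 3.4, 16.4]
position: [0.5246, -0.191, 0.057]
wrist_force: [-7.7, 3.2, 24.5]
position: [0.5247, -0.191, 0.0569]
wrist_force: [-10.1, 5.2, 29.7]
[ 0.76533143  1.57137409 -0.01866061]
```

```bash
python3 -m pendant '[[1,0,0,-0.8,0],[1,0,0,0,0],[1,0,0,0,0],[1,0,0,0,0]]'
python3 - <<'E'
from m import *
for q in (g,f):
  for t in("knob_center","knob_nib","lid_tab","reel"):
    for b in ctrl.boxes_of(t,q)[:3]: print(t,round(b["score"],2),b["centre"])
s=ctrl.read_state();print(s["position"],s["wrist_force"],s["moment"],s["time"])
E
```

```text
time: 15.07
position: [0.5246, -0.1909, 0.057]
tool_rot: [0.837, 3.026, -0.001]
wrist_force: [-7.6, 4.2, 23.5]
finger_gap: 0.0335
finger_force: 71.9
knob_center 0.9 [0.7727, 0.1186, 0.0492]
knob_center 0.59 [0.5316, -0.1812, 0.0677]
knob_nib 0.71 [0.5294, -0.1825, 0.0748]
knob_nib 0.59 [0.7711, 0.1164, 0.0472]
lid_tab 0.96 [0.4794, -0.4185, 0.082]
lid_tab 0.78 [0.6298, -0.1709, 0.1607]
lid_tab 0.53 [0.577, -0.1435, 0.0598]
reel 0.65 [0.528, -0.1844, 0.0454]
knob_center 0.56 [0.7627, 0.1003, 0.0484]
knob_nib 0.92 [0.7651, 0.1038, 0.0483]
lid_tab 0.88 [0.6226, -0.1985, 0.1778]
lid_tab 0.77 [0.4548, -0.4272, 0.0838]
reel 0.5 [0.5196, 0.2157, 0.0098]
reel 0.43 [0.6175, -0.1968, 0.1646]
[ 0.5246 -0.191   0.057 ] [-7.4061  3.5746 23.7537] [0.6615 1.2818 0.0062] 15.5667
```

```bash
python3 -c "
from h import *
print(ctrl.close_job())"
```

```text
the job is handed in; nothing more can be done
None
```

I opened the lid onto its stop, fitted the tension knob on the D-shaft and pressed it fully home. I handed the job in at about 15.6 s with the knob still held down at about 24 N. That it is seated is judged from the spring force, the hard stop and the height reached, since I had no picture views left to check it.

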